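Sorting small wares on a flea-market stall

TASK

Sort the mixed wares on the stall: lay the large pocket watch flat, face up, in the larger bay of the divided wooden tray and the small one likewise in the smaller bay, and stand the brass bell upright near the middle of the square wooden box. Set the egg cup upright on the circle drawn on the white card and lay the spoon, hollow up, on its drawn outline, bowl on the drawn bowl. Do not tip the egg cup over.

Things in the scene. Friction and masses are not known exactly. Their poses are not given: they have to be found in the camera images.
- watch_large_mid (a point): Loose pocket watch lying flat, face up: round steel case 52 mm across and 13 mm thick, white dial. A bow (hanging loop) 10 mm long sticks out on its +y side, so grip the case across x. The point is the centre of the case, 6.5 mm above its underside; z is up. It is the larger of the two watches; 110 g.
- watch_small_mid (a point): Loose pocket watch lying flat, face up: round steel case 34 mm across and 13 mm thick, white dial. A bow (hanging loop) 8 mm long sticks out on its +y side, so grip the case across x. The point is the centre of the case, 6.5 mm above its underside; z is up. It is the smaller of the two watches; 50 g.
- bell_mid (a point): Loose solid brass hand bell standing upright, round about its vertical z axis, 58 mm tall, 44 mm across at the bottom. Its handle is an upright round knob 15 mm across from 38 to 54 mm above its underside: grip it there. The point is on the axis 29 mm above the underside. 140 g.
- egg_cup_mid (a point): Loose white porcelain egg cup standing upright, round, 48 mm tall; the bowl is 45 mm across with straight sides from 30 to 48 mm above the underside, the foot 40 mm across. The point is on the axis, 24 mm above the underside; z is up. 70 g.
- spoon_mid (a point): Loose wooden egg spoon lying flat, 110 mm long, 8 mm thick, 25 g; handle 10 mm wide; the round bowl, 28 mm wide, is at the +x end (its centre 41 mm from the point), its darker hollow up. The point is the middle of the length, on the handle, 4 mm above the underside: grip it there across y; z is up.
- tray_floor (a point): Fixed blue-lined wooden tray, outside 120 (x) by 168 mm (y). Point: its middle, on its 5 mm floor. Walls 5 mm thick, 11 mm above the floor. A 4 mm wall makes two bays, each x -55 to 55: the larger y -5 to 79 (centre 37), the smaller y -79 to -9 mm (centre -44). A watch fits with its bow along y; for a bow towards +y put the case centre 5 mm to -y of the bay centre, and the reverse.
- box_floor (a point): Fixed square wooden box, open at the top, with grey lining: outside 110 by 110 mm, 28 mm tall, inside 100 by 100 mm. The point is the middle of its floor, 5 mm above the table; the walls rise 23 mm above it.
- cup_outline (a point): Circle drawn in black on a fixed white card (130 by 160 mm, 2 mm thick), 46 mm across: the place of the egg cup. The point is its centre, on the card's upper face, 2 mm above the table.
- drawn_bowl (a point): Spoon outline drawn in black on the same white card, slightly larger than the spoon. The point is the centre of the drawn BOWL (31 mm wide), on the card's upper face, 2 mm above the table; x points from drawn handle to drawn bowl, so the middle of the drawn spoon lies 41 mm from the point along -x, about 84 mm beside the circle for the egg cup.
Not all that is in view belongs to the job. Leave any black look-alike of the part that bears watch_large_mid alone.

How it is judged:
By the outcome, as a careful person would: the job done as asked, in the order asked, and still so for the second after the job is handed in, with the robot touching nothing.
It also fails if it takes over 144 s, if anything falls off the work surface, if the arm or the gripper's body presses on something with over 40 N, if the wrist force passes 120 N, or if a joint passes its speed limit or range.

ROBOT

A 7-joint arm with a two-finger parallel gripper is mounted at the origin on the work surface. World frame = base frame: x ahead of the robot, y to its left, z up, the work surface at z = 0. Lengths are in m, angles in rad, forces in N, time in s.
With the tool pointing down it reaches from about 0.4 to 0.85 m from the base axis. Payload 4.5 kg.
Tool frame: the origin (TCP) lies midway between the tips of the shut fingers; the grasp point (between the pads) lies 19 mm behind it; z points along the fingers, y is the direction in which the jaws open and shut (so a half turn about z gives the same grasp; the last joint's range is limited). The gripper opens to 88 mm and grips with 3 to 60 N. Pads are 18 mm wide; open, the fingers measure 123 mm over their backs; the gripper's body (75 mm by 187 mm) begins 45 mm behind the grasp point.
Start: joints at [-1.117, 0.689, -0.195, 1.565, 0.157, 0.902, -0.215], TCP at [0.255, 0.571, 0.239] pointing down, gripper open.
Joint ranges: [-3.01, 3.01], [-0.46, 2.08], [-1.47, 1.51], [0.13, 2.56], [-1, 4.14], [0.04, 2.09], [-2.66, 2.66]. Speed limits (rad/s): [2.57, 2.57, 3.14, 3.14, 3.14, 3.14, 3.14].

INTERFACE

Orientations are given as a 3x3 rotation matrix whose columns are the frame's x, y, z axes.
In Python, from cell import env, optics gives the robot as it stands.
- The arm moves only by the tool drive_tool, never from a script. Its argument "steps" is a list of rows, each a list of 4 numbers: the shift along the world's x, y, z in units of 25 mm (1.0 is 25 mm), then the turn about the world's z in units of 5 degrees (1.0 is 5 degrees). A call has 1 to 20 rows; each row is the pose to reach, as a shift and turn from the pose commanded when the call began; what a row does not reach only later rows make up. A row lasts 1/10 s, in which the tool goes at most 50 mm and 8.59 degrees, less where a joint would pass 70% of its speed; a pose out of reach is approached as far as the arm can. A call with a gripper value outside its range is refused whole. "gripper" is the opening, from 0 (shut) to 1 (fully open), set as the call begins (left out, the last holds). The fingers move at their own pace and stop on an object; "squeeze" is the grip in N (left out, the last holds). Time passes only in rows, so rows that repeat a pose let the fingers close. It gives the time, the measured TCP pose, the force and the opening at its end, in the units of the state.
- env.get_obs(): the state, without advancing time (a new reading comes with each control period).
- optics.get_image(name): name is "scene" or "top"; returns the picture (420x560x3 uint8, red, green, blue); there is no depth.
- optics.get_calibration(name): a dict with "vertical_fov" (degrees; the focal length in pixels is half the picture's height over the tangent of half this angle, whatever the lens; pixels are square), "cx", "cy" (the principal point, pixels), "D" ([k1, k2, p1, p2, k3] as OpenCV has them; the pictures are not rectified), "cam_to_world" (4x4, takes a point from camera to world coordinates). Camera axes: x right, y up, looking along -z (the intrinsics and any distortion apply to the point x, -y, -z); pixel columns grow to the right and rows downward; lengths in m; the calibration is good to about 2 mm. A picture is of the moment at which its call begins. get_calibration takes no time and is no camera call.
- env.sign_off(): hands the job in, once; it reports no verdict.
The state is a dict: "time_s": time; "joints": joint angles; "qd": joint speeds; "effort": joint torques, N m; "tool_pos": TCP position; "orientation": TCP orientation; "ft_force": force on the tool from outside, world axes, zero at the start; "torque": the same for the moment, N m; "width": opening from 0.0 (shut) to 1.0 (fully open).
Only numpy, scipy, OpenCV 4.12 (cv2) and the standard library are available. Lean on these libraries where they do the work, as an engineer would, in place of code of your own. Each camera call takes 0.05 s, during which the arm holds its last target.

## Working session

There is one attempt and no reset: what is moved stays moved. The work goes in short steps, Python scripts to look and compute and a tool call to move; the robot and the scene stay as the last step left them, time stands still between calls to the robot, and variables do not carry over. Pictures are saved under pics/ and viewed, and the job is handed in when it is done.

Besides the shell and the picture viewer there is one more tool, called after "Request:" by a JSON object that holds its "op" and its "data". drive_tool: Moves the arm, as the interface text tells. Its arguments: {"type":"object","properties":{"steps":{"type":"array"},"gripper":{"type":"number"},"squeeze":{"type":"number"}},"required":["steps"]}

```bash
ls; mkdir -p pics
python3 - <<'E'
from cell import env, optics
import cv2
for n in("scene","top"):
    im=optics.get_image(n); cv2.imwrite(f"pics/{n}0.png",im[:,:,::-1]); 
    c=optics.get_calibration(n); print(n,c)
o=env.get_obs(); print(o)
E
```

```text
pics
scene {'vertical_fov': 51.9035395501951, 'cx': 283.97192370457196, 'cy': 214.7198521811676, 'D': array([-0.01695322,  0.        ,  0.        ,  0.        ,  0.        ]), 'cam_to_world': array([[-0.15207969, -0.56893248,  0.80820022,  1.43393998],
       [ 0.9881703 , -0.10388805,  0.11281283,  0.11085609],
       [ 0.01977946,  0.815796  ,  0.57800144,  0.67219714],
       [ 0.        ,  0.        ,  0.        ,  1.        ]])}
top {'vertical_fov': 42.17076126435191, 'cx': 275.6450752064383, 'cy': 209.33803540521674, 'D': array([-0.06800928,  0.        ,  0.        ,  0.        ,  0.        ]), 'cam_to_world': array([[-2.65301978e-02,  9.84207494e-01, -1.75019308e-01,
         3.67424739e-01],
       [-9.99399825e-01, -2.22127707e-02,  2.65816367e-02,
         8.07279460e-04],
       [ 2.22741823e-02,  1.75619482e-01,  9.84206106e-01,
         1.32089405e+00],
       [ 0.00000000e+00,  0.00000000e+00,  0.00000000e+00,
         1.00000000e+00]])}
{'time_s': 0.1, 'joints': array([-1.11721483,  0.68988693, -0.19454035,  1.5662156 ,  0.15730061,
        0.90248984, -0.21508494]), 'qd': array([ 0.00078979, -0.00228199, -0.00169021, -0.00085183,  0.00018811,
        0.00169686, -0.0007238 ]), 'effort': array([-3.27296926e-03, -5.28504682e+01, -1.27156790e+00, -1.53840816e+01,
       -5.25494723e-02,  1.97845176e-03,  3.46196987e-05]), 'tool_pos': array([0.25452925, 0.5702191 , 0.23800548]), 'orientation': array([[-9.13220588e-01,  4.07465147e-01, -5.58751830e-04],
       [ 4.07465517e-01,  9.13219349e-01, -1.50769135e-03],
       [-1.04068696e-04, -1.60452688e-03, -9.99998707e-01]]), 'ft_force': array([-0.56430564,  0.19241773, -0.66883078]), 'torque': array([ 0.04835935,  0.10065021, -0.01716791]), 'width': 1.0069697141071008}
```

View pics/scene0.png

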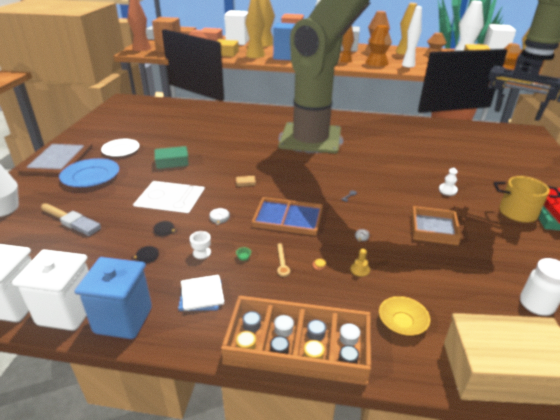

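View pics/top0.png

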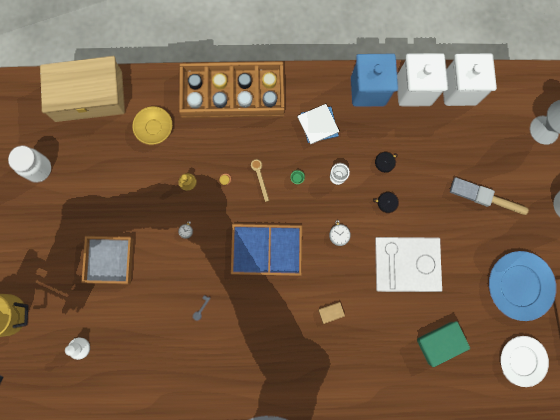

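The top view shows:
- White watch at (340,235).
- Two black look-alikes at (385,162) and (388,202).
- Small watch at (186,231).
- Bell at (187,182), egg cup at (340,173) and spoon at (257,165)-(266,200).
- Tray at (266,250), box at (107,260) and card at (408,264).

I'll crop these for the details.

```bash
cat > h.py <<'E'
import numpy as np, cv2
from cell import env, optics
def K(n):
    c=optics.get_calibration(n); f=210/np.tan(np.radians(c["vertical_fov"])/2)
    return np.array([[f,0,c["cx"]],[0,f,c["cy"]],[0,0,1.]]),np.array(c["D"]),np.array(c["cam_to_world"])
def p2w(n,uv,z):
    k,D,T=K(n); p=cv2.undistortPoints(np.array(uv,float).reshape(-1,1,2),k,D)[:,0]
    d=np.c_[p[:,0],-p[:,1],-np.ones(len(p))]@T[:3,:3].T
    s=(z-T[2,3])/d[:,2]
    return T[:3,3]+s[:,None]*d
def w2p(n,P):
    k,D,T=K(n); P=np.array(P,float).reshape(-1,3); q=(P-T[:3,3])@T[:3,:3]; q=q*[1,-1,-1]
    return cv2.projectPoints(q,np.zeros(3),np.zeros(3),k,D)[0][:,0]
def crop(n,x,y,w,h,s,name,im=None):
    im=optics.get_image(n) if im is None else im
    c=cv2.resize(im[y:y+h,x:x+w],None,fx=s,fy=s,interpolation=cv2.INTER_CUBIC)
    cv2.imwrite("pics/"+name,c[:,:,::-1])
E
python3 - <<'E'
from h import *
im=cv2.imread("pics/top0.png")[:,:,::-1]
crop("top",160,150,130,100,6,"c1.png",im)
crop("top",320,140,130,100,6,"c2.png",im)
crop("top",220,210,130,100,6,"c3.png",im)
crop("top",360,220,100,90,6,"c4.png",im)
crop("top",70,215,130,90,6,"c5.png",im)
E
```

```text
(no output)
```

View pics/c1.png

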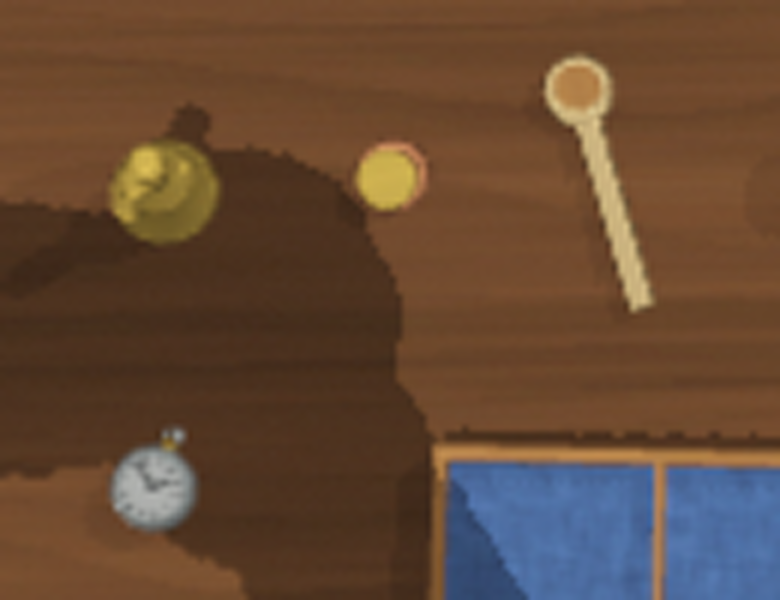

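View pics/c2.png

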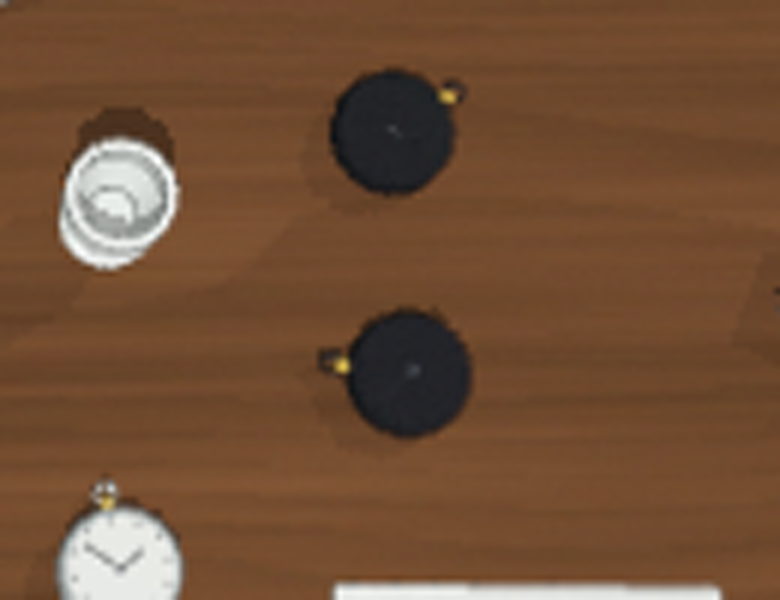

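View pics/c3.png

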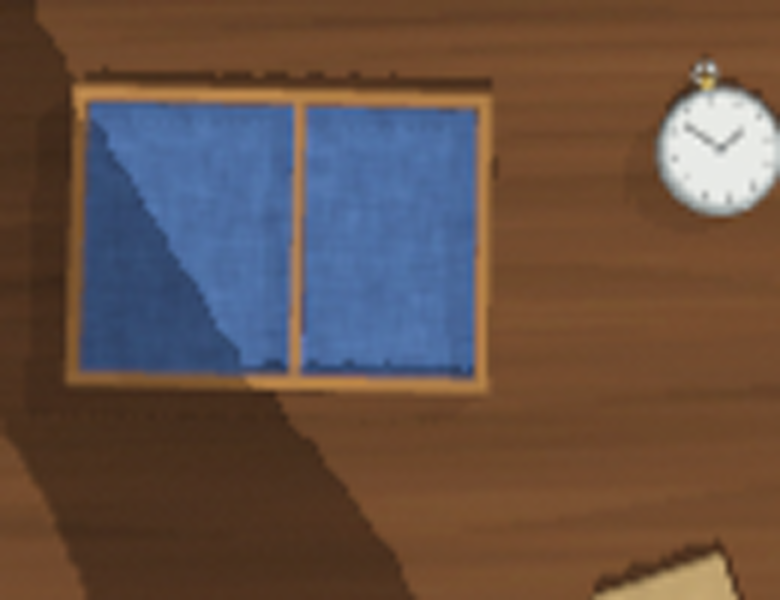

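View pics/c4.png

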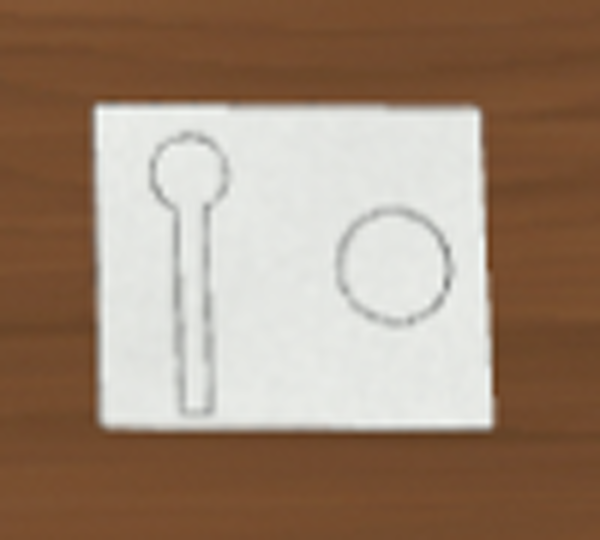

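View pics/c5.png

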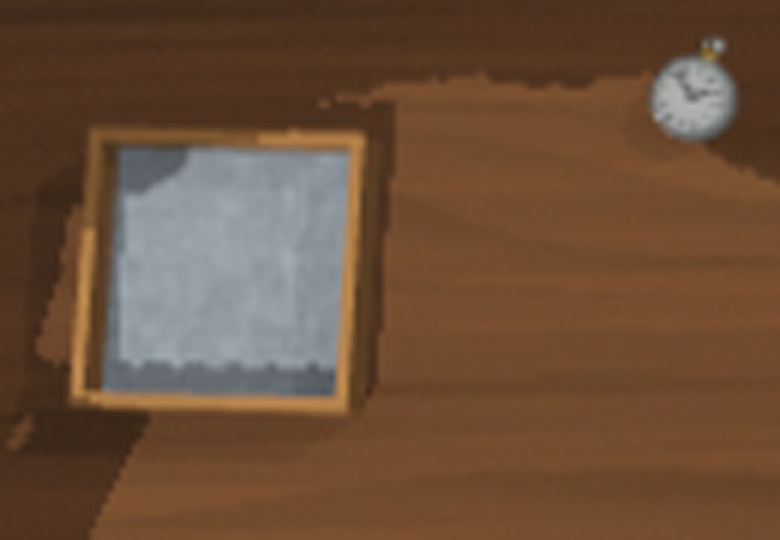

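```bash
cat > m.py <<'E'
from h import *
def C(off,pts): return (np.array(pts,float)+.5)/6-.5+np.array(off)
c1,c2,c3,c4,c5=(160,150),(320,140),(220,210),(360,220),(70,215)
def ang(v): return np.degrees(np.arctan2(v[1],v[0]))
W=lambda off,pts,z:p2w("top",C(off,pts),z)
if __name__=="__main__":
    np.set_printoptions(precision=4,suppress=True)
    a=W(c3,[(719,151),(706,73)],.009);print("wl",a[0],ang(a[1]-a[0]))
    a=W(c1,[(153,488),(173,437)],.009);print("ws",a[0],ang(a[1]-a[0]))
    print("bell",W(c1,[(165,190)],.005),W(c1,[(150,163)],.054))
    print("cup",W(c2,[(122,192)],.048))
    a=W(c1,[(579,88),(642,306)],.008);d=(a[0]-a[1])[:2];L=np.linalg.norm(d);print("spoon",a,"mid",a[0][:2]-d/L*.041,L,ang(d))
    t=W(c3,[(74,85),(491,95),(488,390),(66,383)],.016);print("tray",t.mean(0),[np.linalg.norm(t[i]-t[i-1]) for i in range(4)],ang(t[0]-t[1]),ang(t[3]-t[2]),ang(t[0]-t[3]),ang(t[1]-t[2]))
    t=W(c5,[(91,128),(366,131),(349,413),(70,403)],.028);print("box",t.mean(0),[np.linalg.norm(t[i]-t[i-1]) for i in range(4)],ang(t[0]-t[1]),ang(t[3]-t[2]))
    a=W(c4,[(394,266),(190,172),(196,412)],.002);d=(a[1]-a[2])[:2];print("circ",a[0],"bowl",a[1],ang(d),np.linalg.norm(d),"mid",a[1][:2]-d/np.linalg.norm(d)*.041)
    o=env.get_obs();print(o["tool_pos"],ang(o["orientation"][:2,1]))
E
python3 m.py
```

```text
wl [ 0.5343 -0.1883  0.009 ] 6.793387438383608
ws [0.5525 0.1865 0.009 ] -21.31114490792837
bell [[0.6769 0.1824 0.005 ]] [[0.6765 0.1817 0.054 ]]
cup [[ 0.6828 -0.1912  0.048 ]]
spoon [[ 0.7158  0.0109  0.008 ]
 [ 0.6232 -0.013   0.008 ]] mid [0.6761 0.0007] 0.09559685417336677 14.493684011967417
tray [ 0.5029 -0.0093  0.016 ] [np.float64(0.11971743456219393), np.float64(0.16837448648661596), np.float64(0.11872401841534608), np.float64(0.16781145689720572)] 87.28528906529242 87.62345791023469 -2.2779914526303737 -2.5474678626946816
box [0.4862 0.3717 0.028 ] [np.float64(0.10906343547279014), np.float64(0.11034895706318332), np.float64(0.11155769275460996), np.float64(0.11063555020521139)] 88.1397662828166 86.8462180027024
circ [ 0.4581 -0.3972  0.002 ] bowl [ 0.4988 -0.3154  0.002 ] -2.0497126758678648 0.09723022857352481 mid [ 0.4578 -0.3139]
[0.2545 0.5702 0.238 ] 65.95426861132437
```

Request:
{"op": "drive_tool", "data": {"steps": [[2,-6,0,-8],[4,-12,0,-15],[8,-20,-1,-22],[11.18,-30.3,-3.5,-29.8],[11.18,-30.3,-3.5,-29.8],[11.18,-30.3,-3.5,-29.8],[11.18,-30.3,-3.5,-29.8],[11.18,-30.3,-3.5,-29.8],[11.18,-30.3,-3.5,-29.8],[11.18,-30.3,-3.5,-29.8],[11.18,-30.3,-3.5,-29.8],[11.18,-30.3,-3.5,-29.8],[11.18,-30.3,-3.5,-29.8],[11.18,-30.3,-3.5,-29.8],[11.18,-30.3,-3.5,-29.8],[11.18,-30.3,-3.5,-29.8],[11.18,-30.3,-3.5,-29.8],[11.18,-30.3,-3.5,-29.8],[11.18,-30.3,-3.5,-29.8],[11.18,-30.3,-3.5,-29.8]], "gripper": 1}}

```text
time_s: 2.1
tool_pos: [0.534, -0.186, 0.1509]
orientation: [[0.992, 0.123, -0.001], [0.123, -0.992, 0.001], [-0.001, -0.001, -1.0]]
ft_force: [-0.3, -0.2, -0.3]
width: 0.997
```

Run:
```python
from h import *
im=cv2.imread("pics/scene0.png")[:,:,::-1].copy()
t=np.linspace(0,2*np.pi,120)
def circ(x,y,z,r): return np.c_[x+r*np.cos(t),y+r*np.sin(t),z+0*t]
def rect(x,y,z,a,b,th):
    c=np.array([[-a,-b],[a,-b],[a,b],[-a,b],[-a,-b]])/2; s=np.linspace(0,1,40)[:,None]
    p=np.vstack([c[i]+(c[i+1]-c[i])*s for i in range(4)]); R=np.array([[np.cos(th),-np.sin(th)],[np.sin(th),np.cos(th)]])
    p=p@R.T; return np.c_[p+[x,y],z+0*p[:,0]]
L=[circ(.5343,-.1883,.0065,.026),circ(.5525,.1865,.0065,.017),circ(.677,.182,.002,.022),circ(.677,.182,.046,.0075),circ(.6828,-.1912,.048,.0225),circ(.6828,-.1912,.002,.02),circ(.7158,.0109,.008,.014),
rect(.5029,-.0093,.016,.12,.168,np.radians(-2.5)),rect(.4862,.3717,.028,.11,.11,np.radians(-2.5)),circ(.4581,-.3972,.002,.023),circ(.4988,-.3154,.002,.0155)]
s=4
def ov(x,y,w,h,name):
    c=cv2.resize(im[y:y+h,x:x+w],None,fx=s,fy=s,interpolation=cv2.INTER_CUBIC)
    for P in L:
        q=((w2p("scene",P)-[x,y]+.5)*s-.5).astype(int)
        for u in q: cv2.circle(c,tuple(map(int,u)),0,(255,0,255),-1)
    cv2.imwrite("pics/"+name,c[:,:,::-1])
ov(130,170,190,120,"o1.png"); ov(270,170,200,120,"o2.png")
```

```text
(no output)
```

View pics/o1.png

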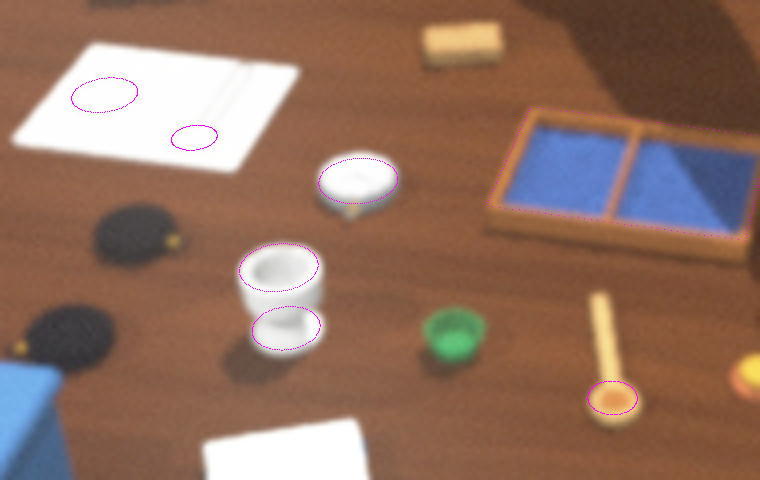

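View pics/o2.png

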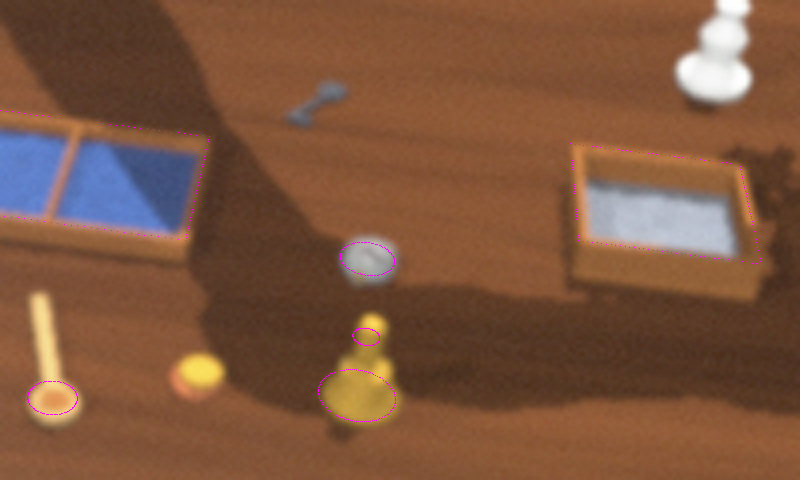

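Request:
{"op": "drive_tool", "data": {"steps": [[0,-0.09,-1.5,0],[0,-0.09,-3,0],[0,-0.09,-4,0],[0,-0.09,-5,0],[0,-0.09,-5.6,0],[0,-0.09,-5.88,0],[0,-0.09,-5.88,0],[0,-0.09,-5.88,0],[0,-0.09,-5.88,0]]}}

```text
time_s: 3.0
tool_pos: [0.535, -0.1892, 0.0053]
orientation: [[0.993, 0.121, 0.002], [0.121, -0.993, -0.001], [0.002, 0.001, -1.0]]
ft_force: [0.1, 0.2, -0.1]
width: 1.001
```

Request:
{"op": "drive_tool", "data": {"steps": [[0,0,0,0],[0,0,0,0],[0,0,0,0],[0,0,0,0],[0,0,0,0],[0,0,0,0],[0,0,0,0],[0,0,0,0],[0,0,0,0],[0,0,0,0]], "gripper": 0.5, "squeeze": 20}}

```text
time_s: 4.0
tool_pos: [0.5342, -0.189, 0.0043]
orientation: [[0.993, 0.121, 0.0], [0.121, -0.993, -0.0], [0.0, 0.0, -1.0]]
ft_force: [-0.9, 0.1, 1.2]
width: 0.576
```

Request:
{"op": "drive_tool", "data": {"steps": [[0,0,0.5,0],[0,0,1.5,0],[0,0,2.5,0],[-0.1,1,2.5,1.6],[-0.3,2,2.5,3.2],[-0.4,3,2.5,4.8],[-0.6,4,2.5,6.4],[-0.7,5,2.5,8],[-0.8,6,2.5,9.6],[-1,7,2.5,11.2],[-1.1,8,2.5,12.8],[-1.2,8.47,2.5,14.4],[-1.2,8.47,2.5,16.1],[-1.2,8.47,2.5,16.1],[-1.2,8.47,2.5,16.1],[-1.2,8.47,2.5,16.1]]}}

```text
time_s: 5.6
tool_pos: [0.5044, 0.0221, 0.067]
orientation: [[0.048, 0.999, 0.0], [0.999, -0.048, -0.001], [-0.001, 0.0, -1.0]]
ft_force: [-1.3, -0.7, -1.0]
width: 0.58
```

Run:
```python
from h import *
crop("scene",200,130,200,150,4,"s1.png")
```

```text
(no output)
```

View pics/s1.png

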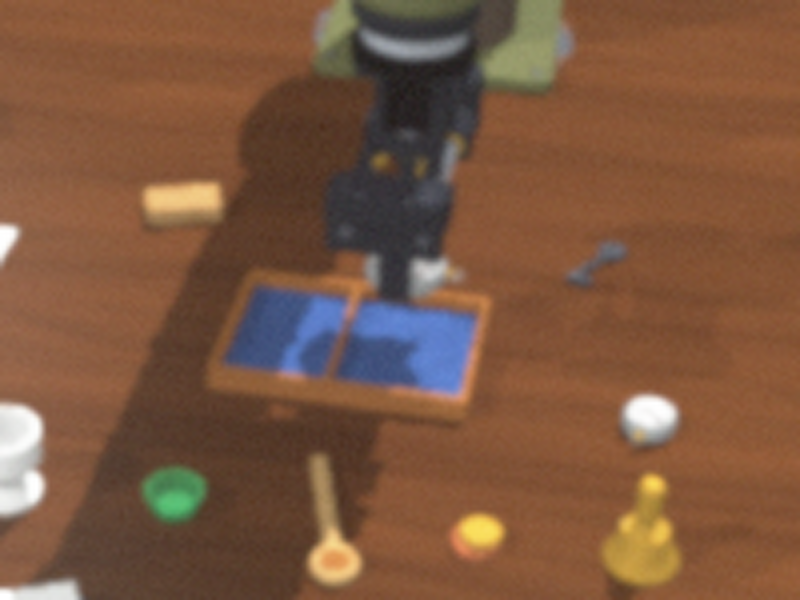

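The watch is held with its bow towards +y, over the larger bay. Lowering now.

Request:
{"op": "drive_tool", "data": {"steps": [[0,0,-0.5,0],[0,0,-1,0],[0,0,-1.5,0],[0,0,-1.9,0],[0,0,-2.1,0],[0,0,-2.27,0],[0,0,-2.27,0],[0,0,-2.27,0]]}}

```text
time_s: 6.45
tool_pos: [0.5044, 0.0227, 0.0101]
orientation: [[0.045, 0.999, 0.0], [0.999, -0.045, 0.0], [0.0, 0.0, -1.0]]
ft_force: [-0.3, 0.3, -1.0]
width: 0.576
```

Request:
{"op": "drive_tool", "data": {"steps": [[0,0,0,0],[0,0,0,0],[0,0,0,0],[0,0,0,0],[0,0,0,0],[0,0,0.5,0],[0,0,1.5,0],[0,0,3,0],[0,0,4,0],[0,0,4,0]], "gripper": 0.72}}

```text
time_s: 7.45
tool_pos: [0.5062, 0.0228, 0.1137]
orientation: [[0.045, 0.999, 0.007], [0.999, -0.045, 0.001], [0.001, 0.007, -1.0]]
ft_force: [-0.1, -0.5, -0.1]
width: 0.718
```

Request:
{"op": "drive_tool", "data": {"steps": [[0.4,1.5,0,1.7],[0.8,3,0,3.4],[1.2,4.5,0,5.1],[1.6,6,0,6.8],[1.92,6.55,0,8.5],[1.92,6.55,0,10.2],[1.92,6.55,0,11.9],[1.92,6.55,0,13.6],[1.92,6.55,0,14.26],[1.92,6.55,0,14.26],[1.92,6.55,0,14.26],[1.92,6.55,0,14.26],[1.92,6.55,0,14.26]], "gripper": 0.8}}

```text
time_s: 8.75
tool_pos: [0.5521, 0.1866, 0.1099]
orientation: [[-0.932, 0.363, -0.0], [0.363, 0.932, -0.0], [-0.0, -0.0, -1.0]]
ft_force: [-0.5, -0.7, 0.1]
width: 0.797
```

Run:
```python
from h import *
im=optics.get_image("top")
crop("top",220,200,130,100,6,"t1.png",im)
crop("top",150,170,100,90,6,"t2.png",im)
```

```text
(no output)
```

View pics/t1.png

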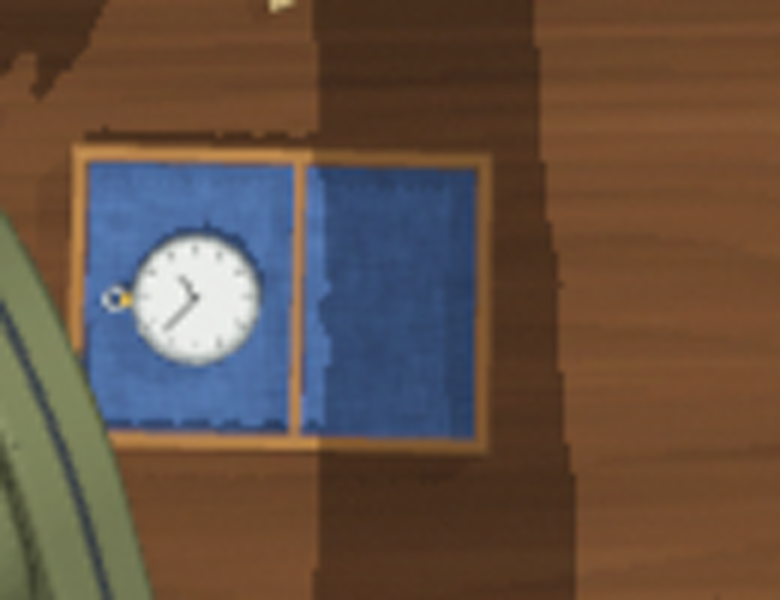

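View pics/t2.png

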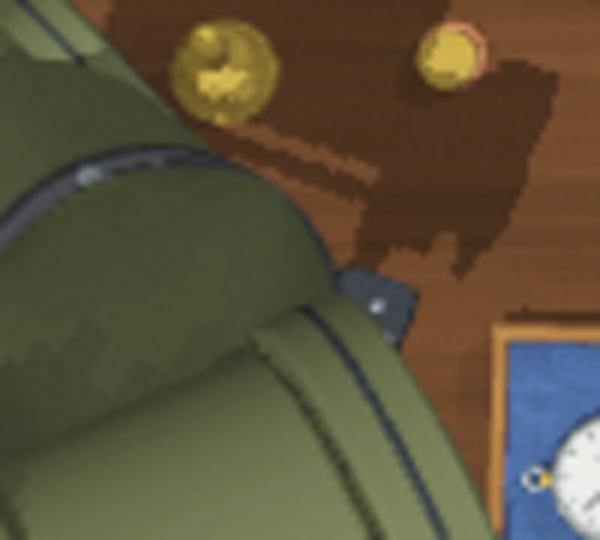

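The large watch lies flat with its dial up, at about (197,298) in the crop and well inside the larger bay. Descending on the small one.

Request:
{"op": "drive_tool", "data": {"steps": [[0,0,-1.2,0],[0,0,-2.2,0],[0,0,-3,0],[0,0,-3.7,0],[0,0,-4.1,0],[0,0,-4.22,0],[0,0,-4.22,0],[0,0,-4.22,0]]}}

```text
time_s: 9.6
tool_pos: [0.5528, 0.1867, 0.0053]
orientation: [[-0.932, 0.363, 0.001], [0.363, 0.932, 0.001], [-0.001, 0.001, -1.0]]
ft_force: [0.0, 0.2, 0.1]
width: 0.803
```

Request:
{"op": "drive_tool", "data": {"steps": [[0,0,0,0],[0,0,0,0],[0,0,0,0],[0,0,0,0],[0,0,0,0],[0,0,0,0],[0,0,0,0],[0,0,0,0],[0,0,0,0],[0,0,0,0]], "gripper": 0.3}}

```text
time_s: 10.6
tool_pos: [0.5523, 0.1866, 0.0046]
orientation: [[-0.932, 0.362, 0.0], [0.362, 0.932, 0.0], [-0.0, 0.0, -1.0]]
ft_force: [-0.3, 0.9, 2.1]
width: 0.367
```

Request:
{"op": "drive_tool", "data": {"steps": [[0,0,0.5,0],[0,0,1.5,0],[0,0,2.5,0],[-0.2,-1,2.5,-1.5],[-0.4,-2,2.5,-3],[-0.7,-3,2.5,-4.5],[-0.9,-4,2.5,-6],[-1.1,-5,2.5,-7.5],[-1.3,-6,2.5,-9],[-1.5,-7,2.5,-10.5],[-1.7,-8,2.5,-12],[-1.9,-9,2.5,-13.5],[-2.04,-9.4,2.5,-14.25],[-2.04,-9.4,2.5,-14.25],[-2.04,-9.4,2.5,-14.25],[-2.04,-9.4,2.5,-14.25]]}}

```text
time_s: 12.2
tool_pos: [0.5018, -0.0465, 0.0671]
orientation: [[0.04, 0.999, 0.001], [0.999, -0.04, 0.002], [0.002, 0.001, -1.0]]
ft_force: [0.2, 0.0, -0.4]
width: 0.369
```

Run:
```python
from h import *
crop("scene",200,130,200,150,4,"s2.png")
```

```text
(no output)
```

View pics/s2.png

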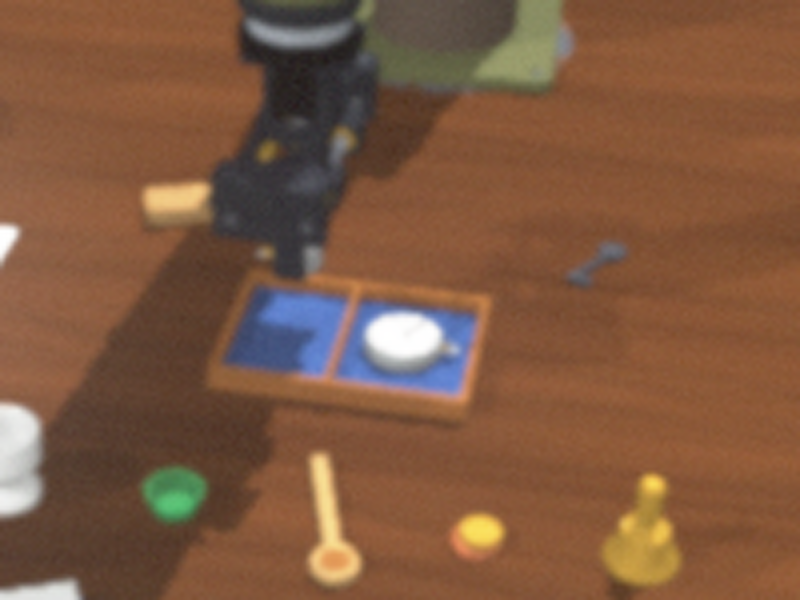

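Request:
{"op": "drive_tool", "data": {"steps": [[0,0,-0.5,0],[0,0,-1,0],[0,0,-1.5,0],[0,0,-1.9,0],[0,0,-2.1,0],[0,0,-2.27,0],[0,0,-2.27,0],[0,0,-2.27,0]]}}

```text
time_s: 13.05
tool_pos: [0.5014, -0.0485, 0.0103]
orientation: [[0.044, 0.999, 0.0], [0.999, -0.044, -0.0], [-0.0, 0.0, -1.0]]
ft_force: [0.4, -0.0, -0.3]
width: 0.371
```

Request:
{"op": "drive_tool", "data": {"steps": [[0,0,0,0],[0,0,0,0],[0,0,0,0],[0,0,0,0],[0,0,0,0],[0,0,0.5,0],[0,0,1.5,0],[0,0,3,0],[0,0,4.5,0],[0,0,4.5,0]], "gripper": 0.58}}

```text
time_s: 14.05
tool_pos: [0.5038, -0.0488, 0.1274]
orientation: [[0.044, 0.999, 0.009], [0.999, -0.044, -0.0], [-0.0, 0.009, -1.0]]
ft_force: [-0.5, -0.9, 0.2]
width: 0.582
```

Request:
{"op": "drive_tool", "data": {"steps": [[1,1.5,0,0],[2,3,0,0],[3,4.5,0,0],[4,6,0,0],[5,7.5,0,0],[6,8.5,0,0],[7.02,9.22,0,0],[7.02,9.22,0,0],[7.02,9.22,0,0],[7.02,9.22,0,0],[7.02,9.22,0,0],[7.02,9.22,0,0]]}}

```text
time_s: 15.25
tool_pos: [0.6762, 0.181, 0.1229]
orientation: [[0.045, 0.999, -0.0], [0.999, -0.045, -0.0], [-0.0, -0.0, -1.0]]
ft_force: [0.5, 0.7, -0.1]
width: 0.582
```

Run:
```python
from h import *
crop("top",220,200,130,100,6,"t3.png")
crop("scene",300,190,130,100,6,"s3.png")
```

```text
(no output)
```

View pics/t3.png

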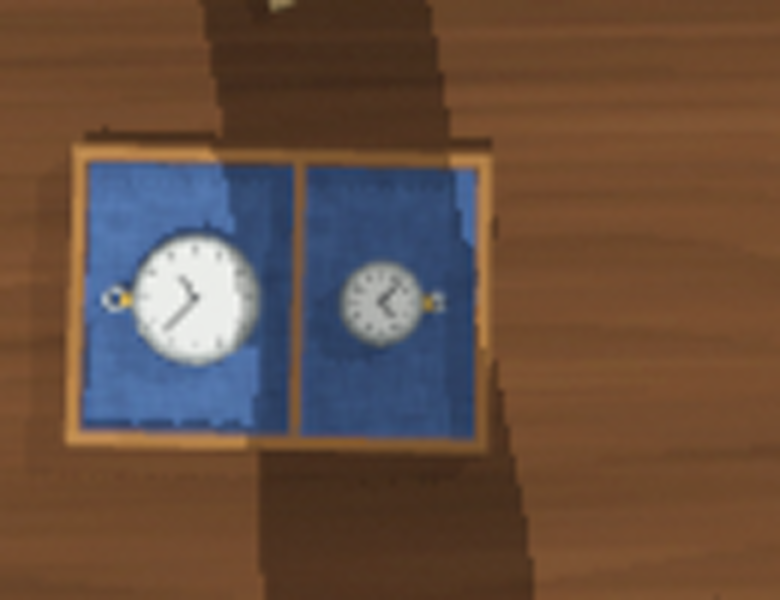

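View pics/s3.png

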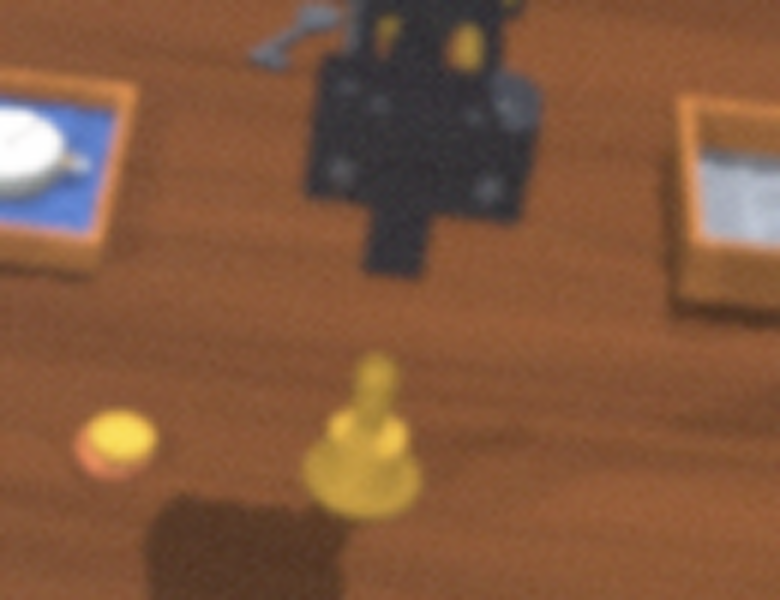

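Both watches are in their bays. Descending on the bell.

Request:
{"op": "drive_tool", "data": {"steps": [[0,0.04,-1,0],[0,0.04,-2,0],[0,0.04,-2.7,0],[0,0.04,-3.1,0],[0,0.04,-3.28,0],[0,0.04,-3.28,0],[0,0.04,-3.28,0],[0,0.04,-3.28,0]]}}

```text
time_s: 16.15
tool_pos: [0.6775, 0.1832, 0.0419]
orientation: [[0.044, 0.999, 0.002], [0.999, -0.044, 0.0], [0.001, 0.002, -1.0]]
ft_force: [-0.1, 0.4, -0.1]
width: 0.577
```

Request:
{"op": "drive_tool", "data": {"steps": [[0,0,0,0],[0,0,0,0],[0,0,0,0],[0,0,0,0],[0,0,0,0],[0,0,0,0],[0,0,0,0],[0,0,0,0],[0,0,0,0],[0,0,0,0]], "gripper": 0.08, "squeeze": 25}}

```text
time_s: 17.15
tool_pos: [0.6768, 0.183, 0.0408]
orientation: [[0.044, 0.999, 0.0], [0.999, -0.044, -0.0], [-0.0, 0.0, -1.0]]
ft_force: [0.4, -0.1, -0.9]
width: 0.16
```

Run:
```python
from h import *
crop("scene",300,190,130,100,6,"s4.png")
```

```text
(no output)
```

View pics/s4.png

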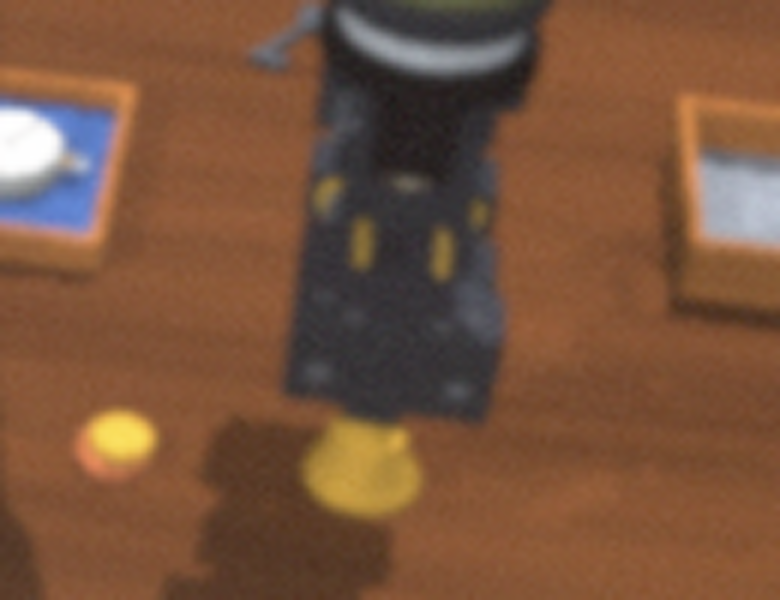

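Request:
{"op": "drive_tool", "data": {"steps": [[0,0,0.4,0],[0,0,1.2,0],[0,0,2.2,0],[-0.3,0.3,2.8,0],[-1,1,2.8,0],[-1.8,1.8,2.8,0],[-2.6,2.6,2.8,0],[-3.4,3.4,2.8,0],[-4.2,4.2,2.8,0],[-5,5,2.8,0],[-5.8,5.8,2.8,0],[-6.6,6.6,2.8,0],[-7.2,7.1,2.8,0],[-7.5,7.4,2.8,0],[-7.62,7.55,2.8,0],[-7.62,7.55,2.8,0],[-7.62,7.55,2.8,0]]}}

```text
time_s: 18.9
tool_pos: [0.4874, 0.3706, 0.1109]
orientation: [[0.045, 0.999, 0.001], [0.999, -0.045, -0.001], [-0.001, 0.001, -1.0]]
ft_force: [-0.1, 0.2, -1.5]
width: 0.153
```

Request:
{"op": "drive_tool", "data": {"steps": [[0,0,-0.5,0],[0,0,-1,0],[0,0,-1.5,0],[0,0,-2,0],[0,0,-2.3,0],[0,0,-2.5,0],[0,0,-2.56,0],[0,0,-2.56,0],[0,0,-2.56,0]]}}

```text
time_s: 19.8
tool_pos: [0.4866, 0.372, 0.0472]
orientation: [[0.044, 0.999, 0.001], [0.999, -0.044, 0.001], [0.001, 0.001, -1.0]]
ft_force: [0.1, 0.2, -1.6]
width: 0.154
```

Run:
```python
from h import *
crop("scene",390,170,100,90,6,"s5.png")
```

```text
(no output)
```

View pics/s5.png

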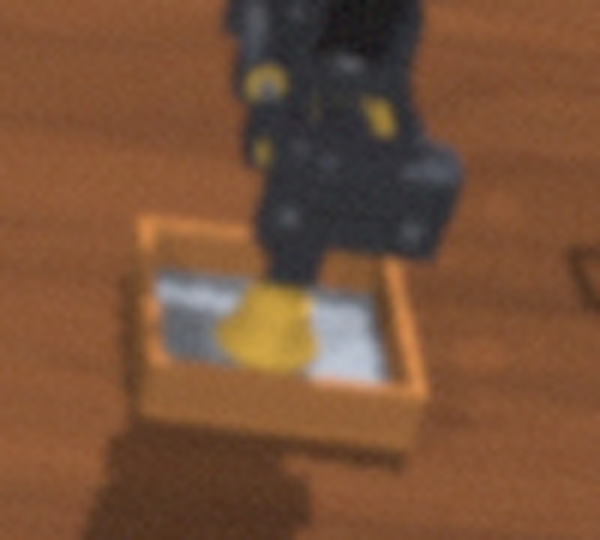

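Request:
{"op": "drive_tool", "data": {"steps": [[0,0,-0.03,0],[0,0,-0.03,0]]}}

```text
time_s: 20.05
tool_pos: [0.4863, 0.3719, 0.0462]
orientation: [[0.044, 0.999, 0.0], [0.999, -0.044, 0.0], [0.0, 0.0, -1.0]]
ft_force: [-0.1, -0.8, -1.6]
width: 0.158
```

Request:
{"op": "drive_tool", "data": {"steps": [[0,0,0,0],[0,0,0,0],[0,0,0,0],[0,0,0,0],[0,0,0,0],[0,0,0.5,0],[0,0,1.5,0],[0,0,3,0],[0,0,4,0],[0,0,4,0]], "gripper": 0.5}}

```text
time_s: 21.05
tool_pos: [0.4886, 0.3733, 0.1506]
orientation: [[0.044, 0.999, 0.007], [0.999, -0.044, 0.005], [0.005, 0.006, -1.0]]
ft_force: [-0.3, 0.8, 0.2]
width: 0.5
```

Request:
{"op": "drive_tool", "data": {"steps": [[0.7,-2,0,0],[1.4,-4,0,0],[2.1,-6,0,0],[2.8,-8,0,0],[3.5,-10,0,0],[4.2,-12,0,0],[4.9,-14,0,0],[5.6,-16,0,0],[6.3,-18,0,0],[7,-20,0,0],[7.5,-21.5,0,0],[7.86,-22.52,0,0],[7.86,-22.52,0,0],[7.86,-22.52,0,0],[7.86,-22.52,0,0],[7.86,-22.52,0,0],[7.86,-22.52,0,0]], "gripper": 1}}

```text
time_s: 22.75
tool_pos: [0.6827, -0.1892, 0.1461]
orientation: [[0.041, 0.999, -0.0], [0.999, -0.041, 0.001], [0.001, -0.0, -1.0]]
ft_force: [-0.1, 0.3, -0.4]
width: 1.001
```

Run:
```python
from h import *
crop("top",60,200,110,100,6,"t6.png")
crop("scene",140,170,130,100,6,"s6.png")
```

```text
(no output)
```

View pics/t6.png

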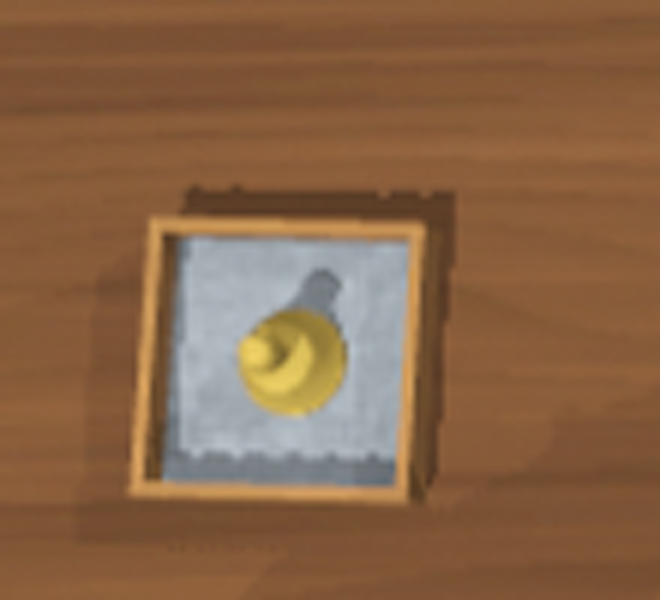

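View pics/s6.png

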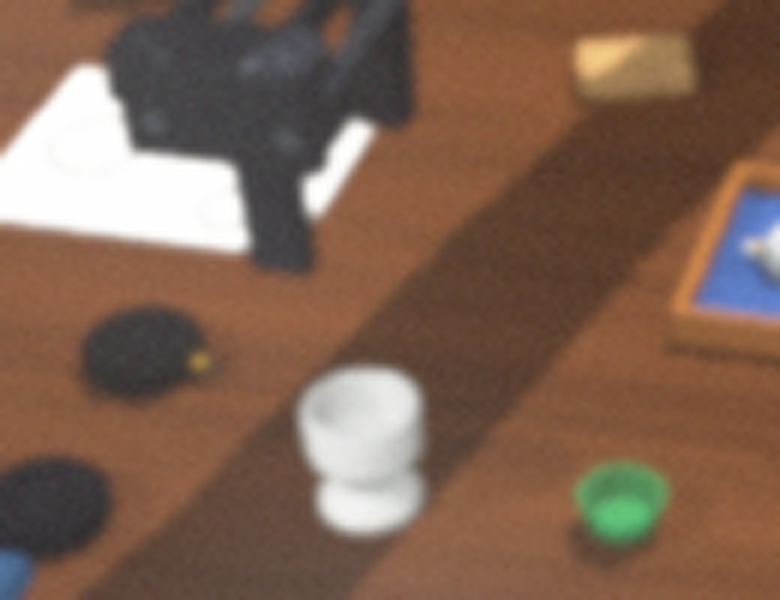

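Run:
```python
from h import *
C=lambda p:(np.array(p,float)+.5)/6-.5+[140,170]
print(p2w("scene",C([(361,413)]),.048), ((w2p("scene",[[.6828,-.1912,.048],[.6828,-.1912,0]])-[140,170]+.5)*6-.5))
t=np.linspace(0,6.283,200)
for z,r in((.048,.0225),(.0,.02)):
    q=((w2p("scene",np.c_[.6828+r*np.cos(t),-.1912+r*np.sin(t),z+0*t])-[140,170]+.5)*6-.5);print(q.min(0),q.max(0))
```

```text
[[ 0.68969523 -0.18806558  0.048     ]] [[358.69783278 401.18909031]
 [370.01846109 496.05022528]]
[299.64370691 365.85320524] [417.41239618 437.83703731]
[318.99980792 463.94131779] [420.79234567 529.18515111]
```

The bell stands upright near the middle of the box. Descending on the egg cup.

Request:
{"op": "drive_tool", "data": {"steps": [[0.02,-0.04,-1,0],[0.02,-0.04,-2,0],[0.02,-0.04,-3,0],[0.02,-0.04,-4,0],[0.02,-0.04,-4.6,0],[0.02,-0.04,-4.9,0],[0.02,-0.04,-4.96,0],[0.02,-0.04,-4.96,0],[0.02,-0.04,-4.96,0]]}}

```text
time_s: 23.75
tool_pos: [0.6842, -0.1925, 0.0233]
orientation: [[0.044, 0.999, 0.002], [0.999, -0.044, -0.001], [-0.0, 0.002, -1.0]]
ft_force: [-0.3, -0.2, 0.8]
width: 1.002
```

Request:
{"op": "drive_tool", "data": {"steps": [[0,0,0,0],[0,0,0,0],[0,0,0,0],[0,0,0,0],[0,0,0,0],[0,0,0,0],[0,0,0,0],[0,0,0,0],[0,0,0,0],[0,0,0,0]], "gripper": 0.43, "squeeze": 15}}

```text
time_s: 24.75
tool_pos: [0.6833, -0.1922, 0.022]
orientation: [[0.044, 0.999, 0.0], [0.999, -0.044, -0.0], [0.0, 0.0, -1.0]]
ft_force: [0.3, 0.4, 0.0]
width: 0.465
```

Run:
```python
from h import *
crop("scene",140,170,130,100,6,"s7.png")
```

```text
(no output)
```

View pics/s7.png

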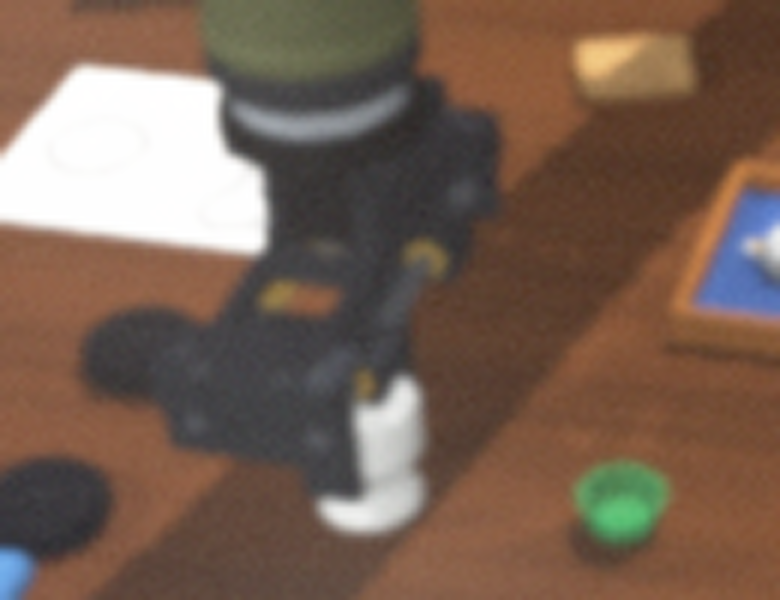

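Run:
```python
from h import *
P=[[.683+dx,-.192+dy,z] for dx in(.022,.040) for dy in(-.009,.009) for z in(.022,.06)]
for p,q in zip(P,(w2p("scene",P)-[140,170]+.5)*6-.5): print(np.round(p,3),q.round())
print(env.get_obs()["width"],env.get_obs()["tool_pos"])
```

```text
[ 0.705 -0.201  0.022] [323. 486.]
[ 0.705 -0.201  0.06 ] [313. 409.]
[ 0.705 -0.183  0.022] [368. 492.]
[ 0.705 -0.183  0.06 ] [358. 414.]
[ 0.723 -0.201  0.022] [308. 516.]
[ 0.723 -0.201  0.06 ] [297. 439.]
[ 0.723 -0.183  0.022] [353. 522.]
[ 0.723 -0.183  0.06 ] [343. 444.]
0.45870794999878245 [ 0.68327432 -0.19221699  0.02198673]
```

Request:
{"op": "drive_tool", "data": {"steps": [[0,0,0.3,0],[0,0,0.8,0],[0,0,1.4,0],[0,0,2,0],[0,0,2.2,0],[0,0,2.2,0],[0,0,2.2,0]]}}

```text
time_s: 25.5
tool_pos: [0.6829, -0.1922, 0.0769]
orientation: [[0.044, 0.999, -0.0], [0.999, -0.044, 0.0], [0.0, -0.0, -1.0]]
ft_force: [-0.9, -0.6, -1.9]
width: 0.46
```

Run:
```python
from h import *
crop("scene",140,150,130,100,6,"s8.png")
```

```text
(no output)
```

View pics/s8.png

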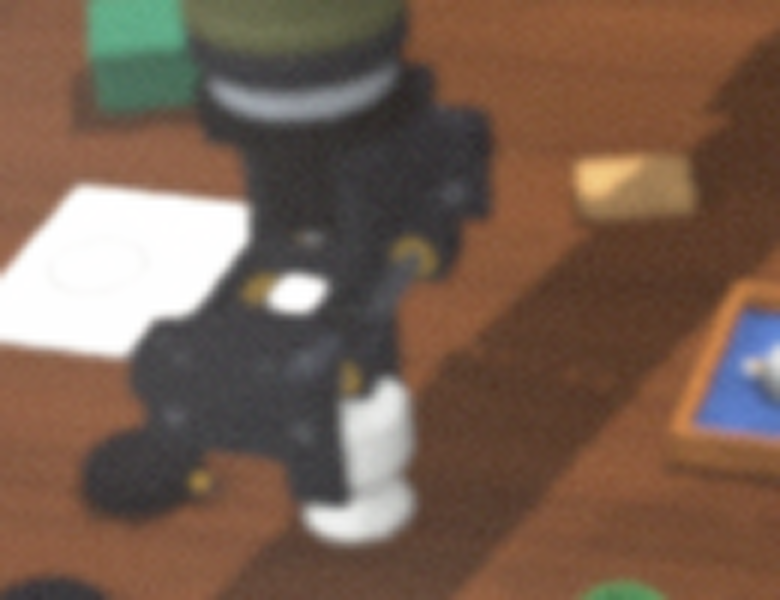

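Request:
{"op": "drive_tool", "data": {"steps": [[-0.3,-0.3,0,0],[-0.8,-0.8,0,0],[-1.5,-1.4,0,0],[-2.2,-2.1,0,0],[-3,-2.8,0,0],[-3.8,-3.5,0,0],[-4.6,-4.2,0,0],[-5.4,-4.9,0,0],[-6.2,-5.6,0,0],[-7,-6.4,0,0],[-7.7,-7.1,0,0],[-8.3,-7.6,0,0],[-8.7,-8,0,0],[-8.9,-8.2,0,0],[-9,-8.25,0,0],[-9,-8.25,0,0],[-9,-8.25,0,0],[-9,-8.25,0,0]]}}

```text
time_s: 27.35
tool_pos: [0.4592, -0.3975, 0.077]
orientation: [[0.042, 0.999, 0.001], [0.999, -0.042, 0.0], [0.0, 0.001, -1.0]]
ft_force: [-0.1, 0.3, -1.2]
width: 0.457
```

Request:
{"op": "drive_tool", "data": {"steps": [[0,0,-0.5,0],[0,0,-1,0],[0,0,-1.4,0],[0,0,-1.7,0],[0,0,-1.85,0],[0,0,-1.9,0],[0,0,-1.9,0],[0,0,-1.9,0]]}}

```text
time_s: 28.15
tool_pos: [0.4585, -0.3987, 0.0299]
orientation: [[0.044, 0.999, 0.001], [0.999, -0.044, -0.0], [-0.0, 0.001, -1.0]]
ft_force: [0.1, -0.2, -0.9]
width: 0.461
```

Run:
```python
from h import *
crop("scene",110,150,130,100,6,"s9.png")
crop("top",360,210,110,100,6,"t9.png")
```

```text
(no output)
```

View pics/s9.png

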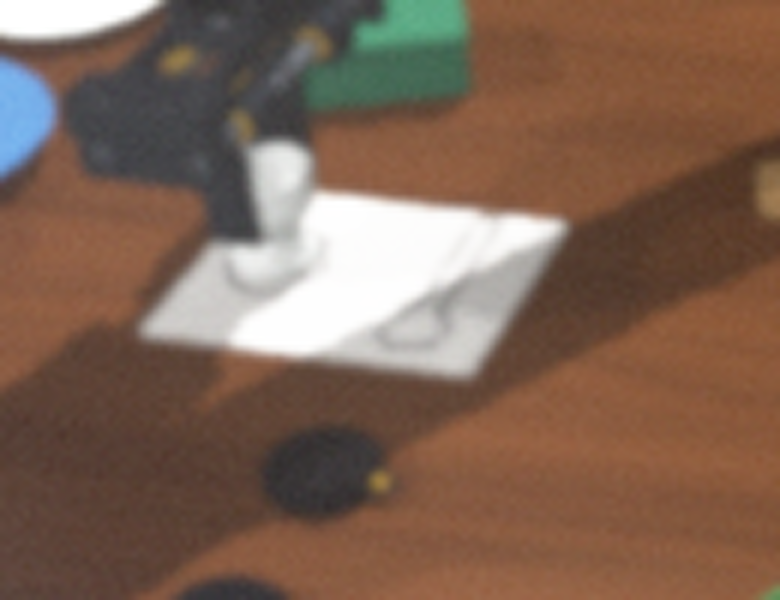

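View pics/t9.png

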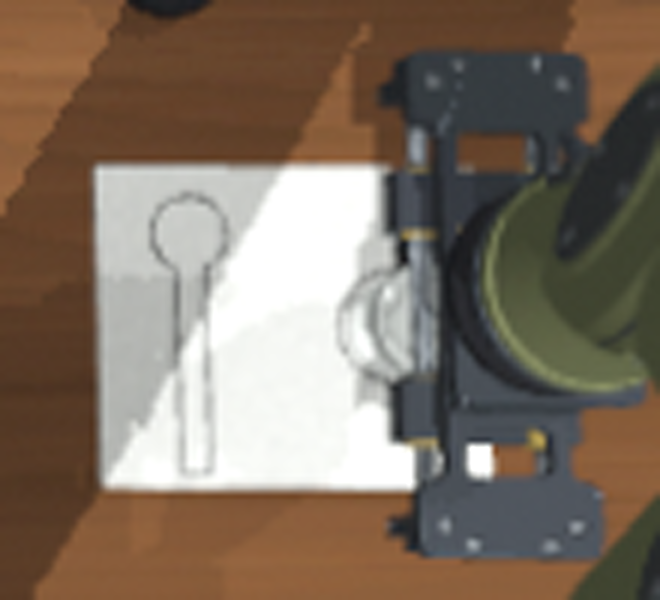

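Run:
```python
from h import *
t=np.linspace(0,6.283,400)
def ext(n,x,y,z,r,o):
    q=((w2p(n,np.c_[x+r*np.cos(t),y+r*np.sin(t),z+0*t])-o+.5)*6-.5); return q.min(0).round(),q.max(0).round()
for n,o in(("scene",[110,150]),("top",[360,210])):
    for y in(-.3985,-.3965,-.3945): print(n,y,[ext(n,.4585,y,z,r,np.array(o)) for z,r in((.007,.02),(.055,.0225),(.036,.0225))])
```

```text
scene -0.3985 [(array([229., 232.]), array([316., 277.])), (array([207., 142.]), array([307., 191.])), (array([214., 177.]), array([313., 227.]))]
scene -0.3965 [(array([233., 232.]), array([320., 277.])), (array([211., 143.]), array([311., 192.])), (array([218., 177.]), array([317., 227.]))]
scene -0.3945 [(array([237., 232.]), array([324., 277.])), (array([215., 143.]), array([315., 192.])), (array([222., 178.]), array([321., 228.]))]
top -0.3985 [(array([352., 275.]), array([449., 373.])), (array([380., 257.]), array([493., 372.])), (array([366., 262.]), array([478., 375.]))]
top -0.3965 [(array([347., 275.]), array([444., 374.])), (array([375., 257.]), array([488., 372.])), (array([361., 262.]), array([473., 375.]))]
top -0.3945 [(array([342., 275.]), array([439., 374.])), (array([370., 257.]), array([483., 372.])), (array([356., 262.]), array([468., 375.]))]
```

Run:
```python
from h import *
a=cv2.imread("pics/s9.png")[130:320,180:380]; b=cv2.imread("pics/t9.png")[230:420,300:500]
cv2.imwrite("pics/z9.png",cv2.resize(np.hstack([a,b]),None,fx=2,fy=2))
```

```text
(no output)
```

View pics/z9.png

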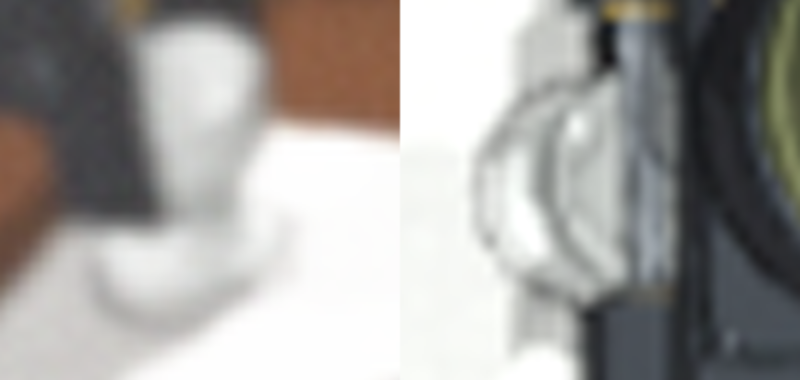

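The cup sits about 1.7 mm to +y of the circle centre, so I'll correct that and lower it.

Request:
{"op": "drive_tool", "data": {"steps": [[0,-0.07,0,0],[-0.01,-0.07,-0.1,0],[-0.01,-0.07,-0.2,0],[-0.01,-0.07,-0.22,0],[-0.01,-0.07,-0.22,0],[-0.01,-0.07,-0.22,0]]}}

```text
time_s: 28.85
tool_pos: [0.4579, -0.4002, 0.0239]
orientation: [[0.044, 0.999, -0.0], [0.999, -0.044, 0.0], [0.0, -0.0, -1.0]]
ft_force: [-0.5, -0.0, -0.3]
width: 0.459
```

Request:
{"op": "drive_tool", "data": {"steps": [[0,0,0,0],[0,0,0,0],[0,0,0,0],[0,0,0,0],[0,0,0,0],[0,0,0,0],[0,0,0.3,0],[0,0,1,0],[0,0,2,0],[0,0,3,0],[0,0,4,0],[0,0,4,0]], "gripper": 0.85}}

```text
time_s: 30.05
tool_pos: [0.4599, -0.4019, 0.1279]
orientation: [[0.044, 0.999, 0.006], [0.999, -0.044, -0.004], [-0.004, 0.006, -1.0]]
ft_force: [0.7, -0.5, 0.9]
width: 0.854
```

Request:
{"op": "drive_tool", "data": {"steps": [[1,1.6,0,-1.7],[2,3.2,0,-3.4],[3,5,0,-5.1],[4,6.8,0,-6.8],[5,8.6,0,-8.5],[6,10.4,0,-10.2],[7,12.2,0,-11.9],[8,14,0,-13.6],[8.73,15.4,0,-14.6],[8.73,16.03,-1,-14.6],[8.73,16.03,-1,-14.6],[8.73,16.03,-1,-14.6],[8.73,16.03,-1,-14.6],[8.73,16.03,-1,-14.6]], "gripper": 0.5}}

```text
time_s: 31.45
tool_pos: [0.6764, -0.0025, 0.1002]
orientation: [[0.969, 0.247, 0.001], [0.247, -0.969, -0.001], [0.001, 0.002, -1.0]]
ft_force: [-0.9, 0.3, -0.9]
width: 0.495
```

Run:
```python
from h import *
im=optics.get_image("top")
crop("top",360,210,110,100,6,"t10.png",im)
crop("scene",200,210,130,90,6,"s10.png")
```

```text
(no output)
```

View pics/t10.png

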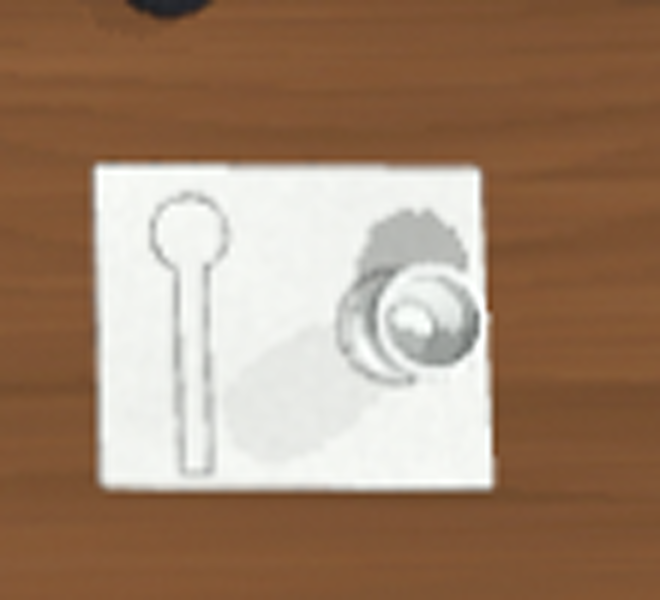

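View pics/s10.png

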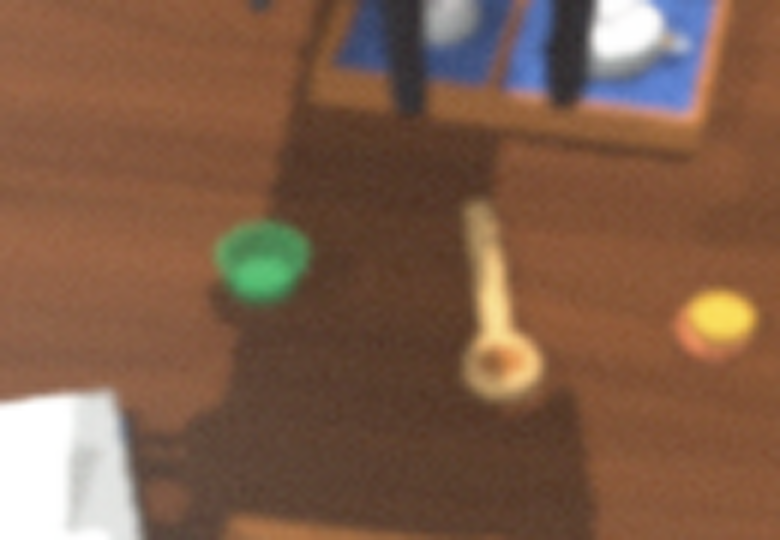

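The egg cup is upright and centred on the circle: rim centre at (429,318) in the crop against about (431,318) expected. Next, the spoon.

Request:
{"op": "drive_tool", "data": {"steps": [[0,0.05,-1,0],[0,0.05,-2,0],[0,0.05,-3,0],[0,0.05,-3.6,0],[0,0.05,-3.84,0],[0,0.05,-3.84,0],[0,0.05,-3.84,0],[0,0.05,-3.84,0]]}}

```text
time_s: 32.35
tool_pos: [0.6772, 0.0016, 0.0043]
orientation: [[0.968, 0.25, 0.002], [0.25, -0.968, -0.0], [0.002, 0.001, -1.0]]
ft_force: [0.8, 0.7, 0.4]
width: 0.499
```

Request:
{"op": "drive_tool", "data": {"steps": [[0,0,0,0],[0,0,0,0],[0,0,0,0],[0,0,0,0],[0,0,0,0],[0,0,0,0],[0,0,0,0],[0,0,0,0],[0,0,0,0],[0,0,0,0]], "gripper": 0.03, "squeeze": 15}}

```text
time_s: 33.35
tool_pos: [0.6763, 0.0018, 0.003]
orientation: [[0.968, 0.25, 0.0], [0.25, -0.968, -0.0], [0.0, 0.0, -1.0]]
ft_force: [0.3, 0.4, 1.0]
width: 0.107
```

Request:
{"op": "drive_tool", "data": {"steps": [[0,0,0.4,0],[0,0,1.2,0],[0,0,2.4,0],[-0.4,-0.6,3,-0.5],[-1.1,-1.6,3,-1],[-1.8,-2.6,3,-1.5],[-2.5,-3.6,3,-2],[-3.2,-4.6,3,-2.5],[-3.9,-5.6,3,-3],[-4.6,-6.6,3,-3.3],[-5.3,-7.6,3,-3.3],[-6,-8.6,3,-3.3],[-6.7,-9.6,3,-3.3],[-7.4,-10.6,3,-3.3],[-8,-11.6,3,-3.3],[-8.5,-12.3,3,-3.3],[-8.74,-12.63,3,-3.3],[-8.74,-12.63,3,-3.3],[-8.74,-12.63,3,-3.3],[-8.74,-12.63,3,-3.3]]}}

```text
time_s: 35.35
tool_pos: [0.4591, -0.3123, 0.0781]
orientation: [[0.999, -0.032, 0.001], [-0.032, -0.999, 0.001], [0.001, -0.001, -1.0]]
ft_force: [-1.0, -0.3, -0.5]
width: 0.112
```

Request:
{"op": "drive_tool", "data": {"steps": [[0,0,-0.6,0],[0,0,-1.2,0],[0,0,-1.8,0],[0,0,-2.3,0],[0,0,-2.5,0],[0,0,-2.6,0],[0,0,-2.6,0],[0,0,-2.6,0]]}}

```text
time_s: 36.15
tool_pos: [0.458, -0.3142, 0.0134]
orientation: [[0.999, -0.035, 0.001], [-0.035, -0.999, -0.001], [0.001, 0.001, -1.0]]
ft_force: [-0.1, -0.8, 0.2]
width: 0.112
```

Run:
```python
from h import *
crop("scene",120,150,130,100,6,"s11.png")
crop("top",360,210,110,100,6,"t11.png")
```

```text
(no output)
```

View pics/s11.png

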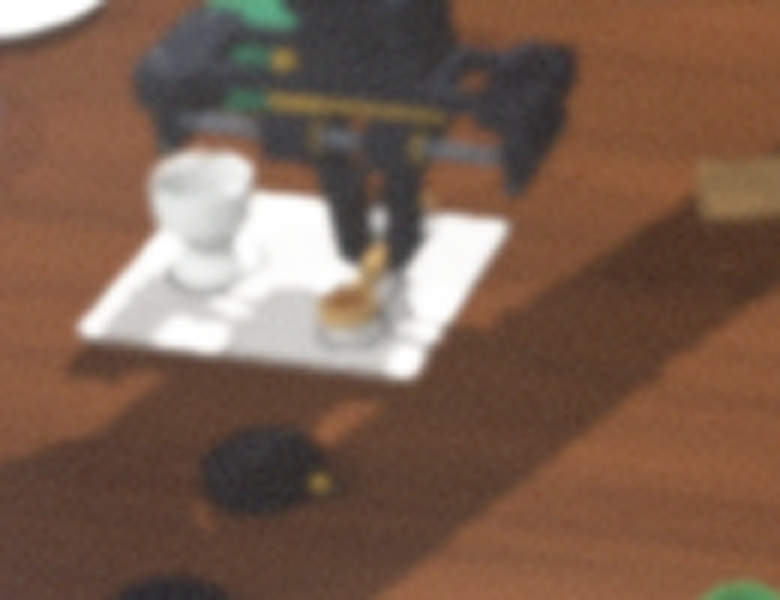

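View pics/t11.png

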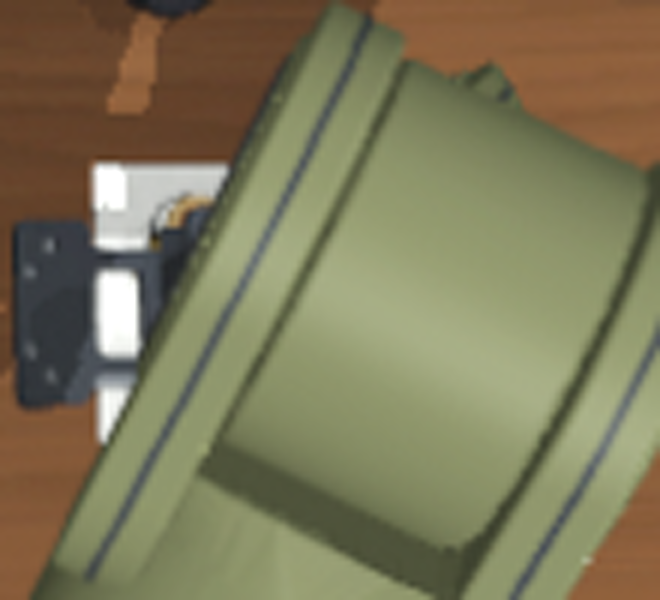

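Run:
```python
from h import *
f=lambda n,o,P:((w2p(n,P)-o+.5)*6-.5).round()
P=[[.499,-.3157,.018],[.4988,-.3154,.002],[.458,-.3142,.018]]
print(f("scene",[120,150],P)); print(f("top",[360,210],P))
C=lambda p:(np.array(p,float)+.5)/6-.5+[120,150]
print(p2w("scene",C([(348,306)]),.018))
im=cv2.imread("pics/s11.png")[200:380,260:460]
cv2.imwrite("pics/z11.png",cv2.resize(im,None,fx=4,fy=4,interpolation=cv2.INTER_CUBIC))
im=cv2.imread("pics/t11.png")[150:300,90:290]
cv2.imwrite("pics/z11b.png",cv2.resize(im,None,fx=4,fy=4,interpolation=cv2.INTER_CUBIC))
```

```text
[[347. 298.]
 [352. 327.]
 [381. 251.]]
[[200. 227.]
 [190. 232.]
 [202. 329.]]
[[ 0.50542573 -0.31277243  0.018     ]]
```

View pics/z11.png

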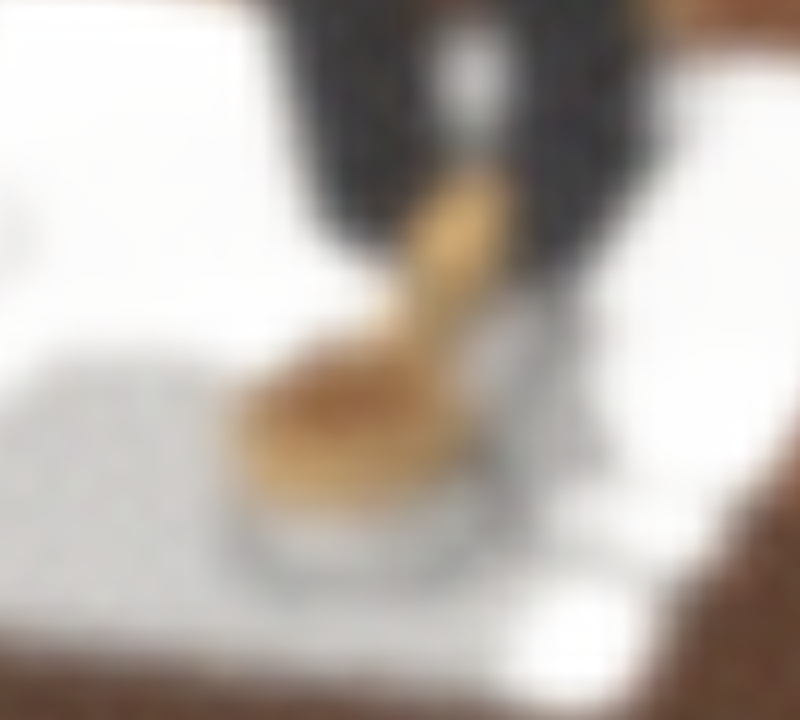

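View pics/z11b.png

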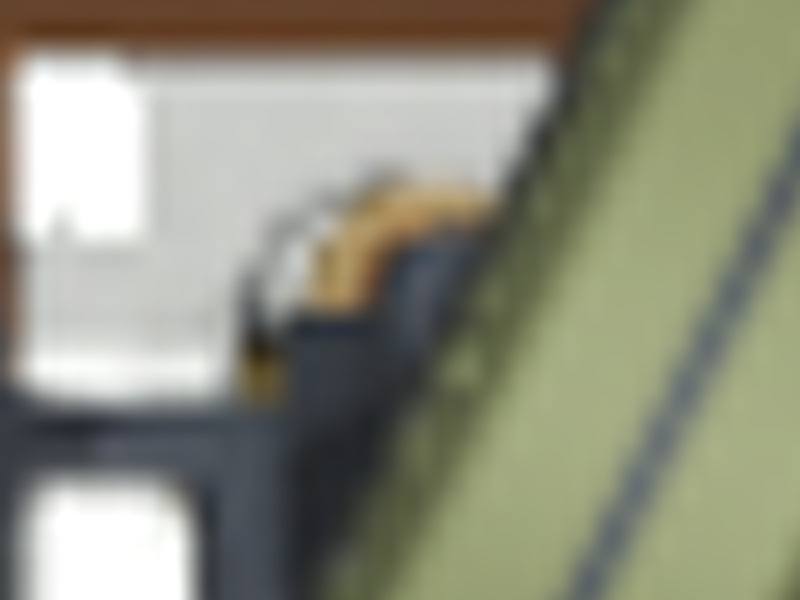

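The spoon is aligned: bowl at (346,300) in the scene crop against (347,298) expected. Lowering and releasing.

Request:
{"op": "drive_tool", "data": {"steps": [[0,0,-0.15,0],[0,0,-0.28,0],[0,0,-0.32,0],[0,0,-0.32,0],[0,0,-0.32,0]]}}

```text
time_s: 36.75
tool_pos: [0.4577, -0.3139, 0.005]
orientation: [[0.999, -0.035, -0.0], [-0.035, -0.999, 0.0], [-0.0, -0.0, -1.0]]
ft_force: [-0.4, 0.5, 1.2]
width: 0.112
```

Request:
{"op": "drive_tool", "data": {"steps": [[0,0,0,0],[0,0,0,0],[0,0,0,0],[0,0,0,0],[0,0,0,0],[0,0,0.3,0],[0,0,1,0],[0,0,2,0],[0,0,3.5,0],[0,0,5,0],[0,0,6,0],[0.5,1.5,6,0],[1,3,6,0],[1.5,4.5,6,0],[2,6,6,0],[2,7.5,6,0],[2,9,6,0],[2,10.5,6,0],[2,12,6,0],[2,12,6,0]], "gripper": 0.3}}

```text
time_s: 38.75
tool_pos: [0.5073, -0.007, 0.1549]
orientation: [[1.0, -0.025, -0.001], [-0.025, -1.0, 0.005], [-0.002, -0.005, -1.0]]
ft_force: [0.6, 1.2, -0.2]
width: 0.302
```

Run:
```python
from h import *
im=optics.get_image("top"); cv2.imwrite("pics/topF.png",im[:,:,::-1])
crop("top",360,210,110,100,6,"t12.png",im)
crop("scene",120,150,130,100,6,"s12.png")
```

```text
(no output)
```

View pics/t12.png

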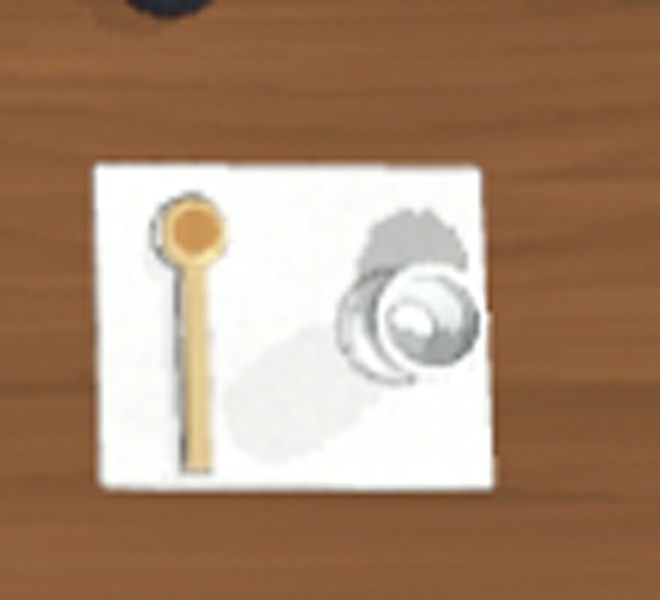

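View pics/topF.png

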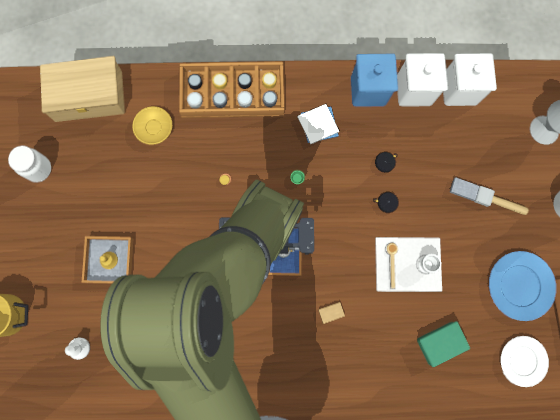

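View pics/s12.png

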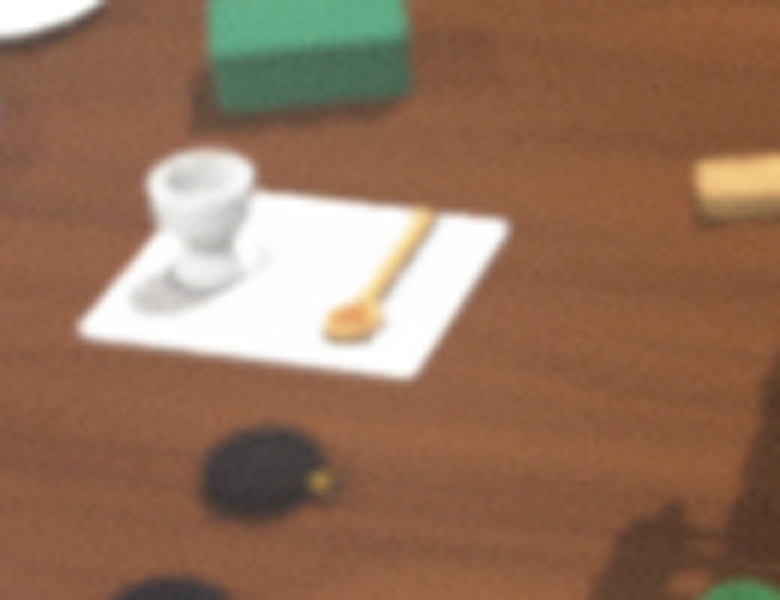

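The spoon lies on its outline with the bowl at (193,230) on the drawn bowl, hollow up, and the cup stands on its circle. I'll let the arm settle and take one last look before handing in.

Request:
{"op": "drive_tool", "data": {"steps": [[0,0,2,0],[0,0,3,0],[0,0,3,0],[0,0,3,0],[0,0,3,0]]}}

```text
time_s: 39.35
tool_pos: [0.5068, -0.0147, 0.2291]
orientation: [[0.999, -0.036, -0.002], [-0.036, -0.999, -0.0], [-0.002, 0.0, -1.0]]
ft_force: [-1.1, 0.2, -0.3]
width: 0.304
```

Run:
```python
from h import *
crop("scene",100,130,390,160,2,"sF.png")
```

```text
(no output)
```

View pics/sF.png

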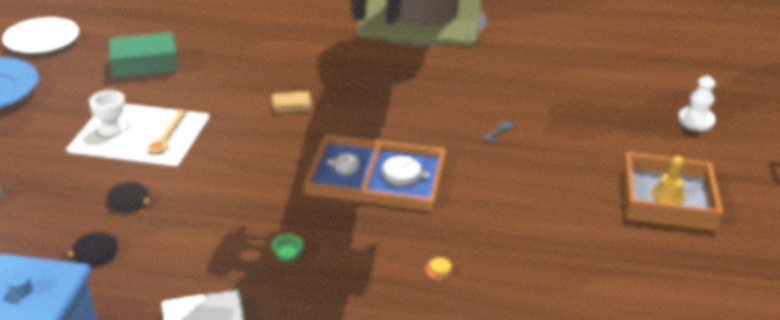

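The last picture shows both watches in their bays at (345,163) and (403,170). The bell is upright in the box at (670,180), and the cup (108,112) and spoon (166,132) are on the card.

Run:
```python
from cell import env
print(env.sign_off())
```

```text
the job is handed in; nothing more can be done
None
```

I did all five placements in the order asked and handed the job in at about 39.5 s. The hand-in gives no verdict.

- **Watches:** the large one is in the larger bay and the small one in the smaller bay. Both lie flat with the dial up.
- **Bell:** it stands upright near the middle of the box.
- **Egg cup:** it stands on its circle, and the rim centre was within about 1 mm of where I expected it. It stayed upright throughout.
- **Spoon:** it lies hollow up on its outline, with the bowl on the drawn bowl.

The black look-alikes were not touched. The gripper was clear of everything, at z = 0.23 m, when I handed in.

One reading disagreed: the gripper showed about 41 mm on the 45 mm egg cup. The cup still lifted and set down upright, so it had no visible effect. No check failed.

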